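# Clamp a grinding bit in a three-jaw bench chuck

### The job

Fit the cone-pointed grinding bit into the upright three-jaw chuck: take it from the rack, stand it point up between the open jaws with its foot on the chuck face, and let go. Then turn the chuck sleeve clockwise by its handle until all three jaws are firmly tight on the shank, and let go of the handle. Leave the other two bits standing in the rack, and do not push the things standing around out of place.

Things in the scene. Friction and masses are not known exactly. Their poses are not given: they have to be found in the camera images.
- chuck: Steel three-jaw chuck with vertical axis, fixed to the worktop on a grey round foot 128 mm in diameter and 20 mm tall; knurled dark sleeve 96 mm in diameter (21 to 43 mm high) with a radial bar and upright handle; flat steel face 88 mm in diameter on top, 50 mm above the worktop. Origin on the axis at the worktop, z up.
- chuck_seat (a point): Centre of the chuck's flat face, on the chuck axis, 50 mm above the worktop: where the centre of the bit's foot goes. The face is plain, without a hole; the three jaws stand on it round this point.
- sleeve (a joint): Sleeve angle, rad, 0 (open) to 1.5, grows clockwise from above. Jaw inner faces stand 17 mm from the axis at 0 and close 7 mm per rad: they meet a 20 mm shank near 1.0. Starts at 0 to 0.3. Turns at about 4 N on the handle (friction 0.4 N m), stays where left; on a shank the force climbs steeply within about 0.05 to 0.15 rad. 10 to 15 N on the handle clamps firmly; friction then holds the clamp.
- handle (a point): Grip centre of the sleeve's upright black handle, a round post 16 mm in diameter, 26 to 120 mm above the worktop; this point is 95 mm high and 95 mm from the chuck axis. At sleeve angle 0 it lies on the chuck's -y side; as the sleeve closes it travels clockwise toward the chuck's -x side.
- jaw0: One of the chuck's three steel jaws (block 12 mm wide, 24 mm tall, its top 74 mm above the worktop; stepped, 27 mm long), 60 degrees round from the chuck's x axis. Origin at the foot of its inner gripping face, x outward from the chuck axis. Slides inward 7 mm per radian of the sleeve, together with the other two.
- jaw1: One of the chuck's three steel jaws (block 12 mm wide, 24 mm tall, its top 74 mm above the worktop; stepped, 27 mm long), 180 degrees round from the chuck's x axis. Origin at the foot of its inner gripping face, x outward from the chuck axis. Slides inward 7 mm per radian of the sleeve, together with the other two.
- jaw2: One of the chuck's three steel jaws (block 12 mm wide, 24 mm tall, its top 74 mm above the worktop; stepped, 27 mm long), 300 degrees round from the chuck's x axis. Origin at the foot of its inner gripping face, x outward from the chuck axis. Slides inward 7 mm per radian of the sleeve, together with the other two.
- rack: Wooden block fixed to the worktop, 64 x 190 x 30 mm, with three round pockets 26 mm in diameter and 20 mm deep in a row along its y axis, 60 mm apart; each holds one bit, so the bits' feet are 10 mm above the worktop. Origin at the centre of its underside.
- cone_bit: Loose steel grinding bit standing upright in the rack: round shank 20 mm in diameter from its flat foot up to 60 mm, 90 mm tall in all, 0.12 kg; above the shank it tapers to a point: a plain cone (the bit to be clamped). Origin at the centre of the foot, z up through the bit (pointing up at the start).
- ball_bit: Loose steel grinding bit standing upright in the rack: round shank 20 mm in diameter from its flat foot up to 60 mm, 90 mm tall in all, 0.12 kg; above the shank a 10 mm thin neck carries a 20 mm ball. Origin at the centre of the foot, z up through the bit (pointing up at the start).
- flat_bit: Loose steel grinding bit standing upright in the rack: round shank 20 mm in diameter from its flat foot up to 60 mm, 90 mm tall in all, 0.12 kg; above the shank it goes on as a straight fluted cylinder 20 mm in diameter with a flat end. Origin at the centre of the foot, z up through the bit (pointing up at the start).
- nail_brush: Loose grey brush with a bow handle, 30 x 85 x 55 mm, a bystander behind the work. Origin at the centre of its underside.
- timer: Loose small white timer, 62 x 68 x 18 mm, a bystander to the left of the chuck. Origin at the centre of its underside.
- weight_20g: Loose small metal calibration weight, 22 mm in diameter and 32 mm tall, a bystander at the left. Origin at the centre of its underside.

How it is judged (in metres and radians):
On the way, in this order (a step that is already met when the one before it is completed fails the run):
1. the cone-pointed bit stands released and upright on the chuck face between the open jaws (horizontal distance between cone_bit and chuck_seat below 0.014 m and angle between cone_bit's own z axis and vertical below 0.12 rad and z of cone_bit in the frame of chuck_seat between -0.004 and 0.004 m and contact force between the fingers and cone_bit below 0.1 N and value of joint sleeve below 0.8 rad), for 0.2 s.
2. the sleeve is turned until all three jaws press on the bit (horizontal distance between cone_bit and chuck_seat below 0.004 m and angle between cone_bit's own z axis and vertical below 0.06 rad and z of cone_bit in the frame of chuck_seat between -0.004 and 0.004 m and contact force between each of jaw0, jaw1, jaw2 and cone_bit above 4 N), for 0.2 s.
At the end, for the whole second after the job is handed in: Cone-pointed bit point up on the chuck face, at rest: foot within 4 mm of the face and of the chuck axis, tilt under 0.06 rad, each jaw pressing on it with over 4 N. Other two bits in the rack: foot within 75 mm of its origin, tilt under 0.25 rad (all of step 2 and linear speed of cone_bit below 0.01 m/s and angle between each of ball_bit, flat_bit's own z axis and vertical below 0.25 rad and distance between each of ball_bit, flat_bit and rack below 0.075 m); the robot touches nothing.
It fails at once if another bit is taken out of its pocket (distance of any of ball_bit, flat_bit from where it was at the start of the episode above 0.02 m).
It fails at once if a bystander is shifted by more than 3 cm (distance of any of nail_brush, timer, weight_20g from where it was at the start of the episode above 0.03 m).
It also fails if it takes over 48 s, if anything falls off the work surface, if the arm or the gripper's body presses on something with over 40 N, if the wrist force passes 120 N, or if a joint passes its speed limit or range.

### The arm

A 6-joint arm with a two-finger parallel gripper is mounted at the origin on a cart in front of the work surface, level with it; the furniture and walls round the work are solid. World frame = base frame: x ahead of the robot, y to its left, z up, the work surface at z = 0. Lengths are in mm, angles in rad, forces in N, time in s.
With the tool pointing down it reaches from about 300 to 775 mm from the base axis. Payload 14.6 kg.
Tool frame: the origin (TCP) lies on the mounting face of the last link; the fingertips stand 199 mm ahead of it and the grasp point (between the pads) lies 180 mm ahead of it; z points along the fingers, y is the line along which they close (so a half turn about z gives the same grasp; the last joint's range is limited). The gripper opens to 94 mm and grips with 3 to 60 N. Pads are 16 mm wide; open, the fingers measure 119 mm over their backs; the gripper's body (75 mm by 177 mm) begins 78 mm behind the grasp point.
Start: joints at [-1.278, 0.3, 1.521, -0, 1.321, -0.067], TCP at [193.641, -514.776, 404.646] pointing down, gripper open.
Joint ranges: [-3.03, 3.03], [-0.79, 2.21], [0.23, 2.52], [-1.04, 4.18], [0, 3.07], [-2.55, 2.55]. Speed limits (rad/s): [2.22, 2.22, 2.57, 3.14, 3.14, 3.14].

### API

Orientations are given as [roll, pitch, yaw] about the fixed x, y, z axes, in that order (R = Rz(yaw) Ry(pitch) Rx(roll)).
In Python, from cell import manip gives the robot as it stands. The module is installed in compiled form; this text tells all that it offers.
- The arm moves only by the shell command python3 -m creep 'ROWS' [FORCE]. ROWS is a JSON object of lists of equal length, an entry for each row: "slide": the shift along the world's x, y, z in cm, a list of three; "turn": the turn about the world's z in rad; "claw": the opening, from 0 (shut) to 1 (fully open). A call has 1 to 8 rows; each row shifts and turns the commanded pose from where the row before left it; what a row does not reach is not made up. A row lasts 1/8 s, in which the tool goes at most 62.5 mm and 10.7 degrees, less where a joint would pass 70% of its speed; a pose out of reach is approached as far as the arm can. A call with a gripper value outside its range is refused whole. The fingers move at their own pace and stop on an object; FORCE is the grip in N (left out, the last holds). Time passes only in rows, so rows that do not move let the fingers close. It gives the time, the measured TCP pose, the force, the opening and the grip force at its end, in the units of the state.
- manip.read_state(): the state, without advancing time (a new reading comes with each control period).
- manip.camera(name): name is "scene" or "top" or "wrist"; returns (picture, depth): 384x512x3 uint8, red, green, blue; 384x512 float32, mm along the optical axis (not along the pixel's ray), 0 where there is no reading.
- manip.calibration(name): a dict with "intrinsics" (3x3 intrinsics, pixels), "pose" (4x4, takes a point from camera to world coordinates). Camera axes: x right, y up, looking along -z (the intrinsics and any distortion apply to the point x, -y, -z); pixel columns grow to the right and rows downward; lengths in mm; the calibration is good to about 2 mm. A picture is of the moment at which its call begins: read the wrist's pose just before it. calibration takes no time and is no camera call; for the wrist camera it gives the pose at the moment of the call.
- manip.sign_off(): hands the job in; it is judged then, once.
Trained networks look in the newest picture that a camera, given by its name, has taken for a name from the list of things; names that differ only in an ending like _2 or _b are one class to them, and where a whole thing is asked for, a point or a joint stands for the part that bears it (a point fixed in the world has none). Each returns a list of dicts, best first, with "score" (0 to 1); they miss things now and then, are a little off and sometimes report something else, mostly with a low value. They report only what shows in the picture. A call takes as long as a camera call.
- manip.cut_out(query, camera): "mask" (384x512 bool, what is visible of it) and "position" ([column, row] in pixels, amid what is visible of it).
The state is a dict: "clock": time; "joints": joint angles; "qd": joint speeds; "effort": joint torques, N m; "eef_pos": TCP position; "eef_rot": TCP orientation; "wrist_force": force on the tool from outside, world axes, zero at the start; "moment": the same for the moment, N m; "finger_gap": finger opening in mm; "finger_force": force on a finger pad.
Only numpy, scipy, OpenCV 4.12 (cv2) and the standard library are available. Lean on these libraries where they do the work, as an engineer would, in place of code of your own. Each camera call takes 0.05 s, during which the arm holds its last target. There are 200 camera calls.

## Working session

There is one attempt and no reset: what is moved stays moved. The work goes in short steps, Python scripts to look and compute and a shell command to move; the robot and the scene stay as the last step left them, time stands still between calls to the robot, and variables do not carry over. Pictures are saved under pics/ and viewed, at most 10 in all, crops included, and the job is handed in when it is done.

```bash
mkdir -p pics; cat > h.py <<'E'
from cell import manip
import numpy as np, cv2
def pts(cam, d, mask=None):
    c=manip.calibration(cam); K=np.array(c["intrinsics"]); T=np.array(c["pose"])
    m=(d>0) if mask is None else (mask&(d>0))
    v,u=np.nonzero(m); z=d[v,u]
    p=np.c_[(u-K[0,2])/K[0,0]*z, -(v-K[1,2])/K[1,1]*z, -z]
    return p@T[:3,:3].T+T[:3,3]
def show(img,name): cv2.imwrite("pics/"+name,img[:,:,::-1])
E
python3 - <<'E'
from h import *
s=manip.read_state(); print(s["eef_pos"],s["eef_rot"],s["clock"],s["finger_gap"],s["wrist_force"])
im={}
for cam in("top","scene"):
    p,d=manip.camera(cam); im[cam]=p
    print(cam,np.round(manip.calibration(cam)["pose"],2).tolist(),manip.calibration(cam).keys())
    for q in["chuck","handle","jaw0","rack","cone_bit","ball_bit","flat_bit","nail_brush","timer","weight_20g"]:
        for r in manip.cut_out(q,cam)[:2]:
            P=pts(cam,d,r["mask"])
            if len(P): print(q,round(r["score"],2),np.round(r["position"]),np.round(np.median(P,0)),np.round(np.percentile(P,2,0)),np.round(np.percentile(P,98,0)))
show(im["top"],"top0.png"); show(im["scene"],"scene0.png")
E
```

```text
[ 193.63160092 -514.76129892  404.07113522] [-3.14044207e+00 -6.12888057e-05  3.59799909e-01] 0.0 93.64497587464052 [0.14252741 0.64305212 1.11084181]
top [[-0.1, 0.97, -0.2, 336.97], [-0.99, -0.1, 0.02, 45.47], [0.0, 0.2, 0.98, 1405.33], [0.0, 0.0, 0.0, 1.0]] dict_keys(['intrinsics', 'pose'])
chuck 0.68 [237. 209.] [562.  81.  45.] [512.  -7.   3.] [625. 142.  85.]
handle 0.74 [254. 210.] [557.  35.  42.] [524. -15.  21.] [604. 134. 121.]
jaw0 0.58 [243. 199.] [586.  59.  65.] [576.  46.  46.] [598.  72.  77.]
jaw0 0.48 [256. 206.] [557.  26.  41.] [524. -15.   9.] [584. 126. 121.]
rack 0.77 [355. 208.] [ 534. -263.   29.] [ 499. -363.    5.] [ 578. -178.   35.]
ball_bit 0.5 [379. 202.] [ 544. -326.   72.] [ 537. -336.   23.] [ 554. -320.  102.]
flat_bit 0.65 [357. 206.] [ 537. -267.   92.] [ 530. -278.   36.] [ 547. -262.  104.]
nail_brush 0.52 [285. 158.] [705. -72.  23.] [ 691. -108.   -2.] [730. -36.  56.]
timer 0.87 [173. 238.] [507. 271.  16.] [473. 235.  -0.] [542. 307.  22.]
weight_20g 0.48 [143. 251.] [471. 362.  22.] [462. 354.   4.] [481. 374.  34.]
scene [[-0.63, 0.46, -
[... 594 characters left out ...]
50. 236.] [552.  95.  40.] [510. -10.   3.] [609. 144. 106.]
ball_bit 0.53 [365. 168.] [ 543. -325.   58.] [ 537. -336.   27.] [ 561. -320.   95.]
ball_bit 0.24 [251. 236.] [552.  94.  41.] [511. -10.   4.] [607. 144. 108.]
flat_bit 0.65 [352. 173.] [ 535. -267.   67.] [ 529. -278.   27.] [ 546. -262.   99.]
nail_brush 0.83 [262. 185.] [704. -72.  21.] [ 690. -125.   -3.] [771. -36.  53.]
timer 0.74 [193. 294.] [503. 274.  15.] [473. 237.   8.] [536. 308.  19.]
timer 0.31 [260. 186.] [703. -69.  21.] [ 690. -114.   -1.] [753. -36.  53.]
weight_20g 0.54 [163. 329.] [469. 366.  21.] [463. 356.   3.] [482. 374.  31.]
weight_20g 0.39 [249. 238.] [552.  95.  41.] [511. -10.   4.] [610. 143. 105.]
```

```bash
python3 - <<'E'
import cv2,numpy as np
a=cv2.imread("pics/scene0.png")[140:340,170:390]; b=cv2.imread("pics/top0.png")[140:280,180:400]
v=np.vstack([cv2.resize(a,None,fx=1.6,fy=1.6,interpolation=2),cv2.resize(b,None,fx=1.6,fy=1.6,interpolation=2)]); print(v.shape); cv2.imwrite("pics/c0.png",v)
E
```

```text
(544, 352, 3)
```

View pics/c0.png

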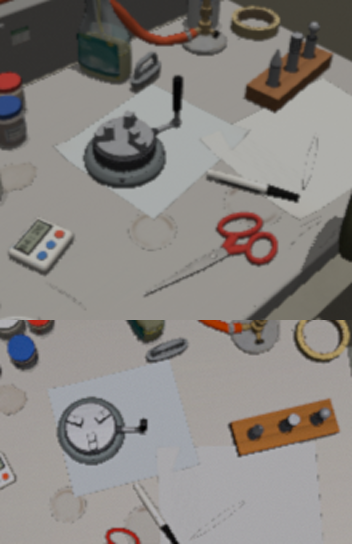

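The picture shows the cone bit at the rack end nearest the chuck (scene crop about 275,70), with flat next and ball farthest. The chuck handle is on the -y side. I'll go above the cone bit.

```bash
python3 -m creep '{"slide":[[4.2,3.8,0],[4.2,3.8,0],[4.2,3.8,0],[4.2,3.8,0],[4.2,3.8,0],[4.2,3.8,0],[4.2,3.8,0],[4.0,3.8,0]],"turn":[0.166,0.166,0.166,0.166,0.166,0.166,0.166,0.166],"claw":[1,1,1,1,1,1,1,1]}'
cat > look.py <<'E'
from h import *
import sys
from scipy.optimize import least_squares
n=sys.argv[1]
s=manip.read_state(); print(np.round(s["eef_pos"],1),np.round(s["eef_rot"],3),s["clock"])
p,d=manip.camera("wrist"); show(p,n+".png"); P=pts("wrist",d)
pt,dt=manip.camera("top"); Pt=pts("top",dt); np.savez(n,P=P,Pt=Pt)
def circ(A,r): 
    f=lambda c:np.hypot(A[:,0]-c[0],A[:,1]-c[1])-r
    return least_squares(f,A[:,:2].mean(0),loss="soft_l1").x
for nm,Q in(("wrist",P),("top",Pt)):
    A=Q[(abs(Q[:,0]-530)<25)&(abs(Q[:,1]+208)<25)]
    for lo,hi in((38,70),(70,85),(85,105)):
        a=A[(A[:,2]>lo)&(A[:,2]<hi)]
        if len(a)>3: print(nm,lo,len(a),a.min(0).round(1),a.max(0).round(1),circ(a,10).round(1))
    F=Q[(abs(Q[:,2]-50)<2.5)&(np.hypot(Q[:,0]-565,Q[:,1]-90)<70)]
    if len(F)>20:
        h=cv2.minEnclosingCircle(F[:,:2].astype(np.float32)); print(nm,"face",len(F),h)
    H=Q[(Q[:,2]>100)&(abs(Q[:,0]-570)<80)&(abs(Q[:,1]+10)<60)]
    if len(H): print(nm,"handle",len(H),H.min(0),H.max(0),np.median(H,0))
E
python3 look.py w1
```

```text
clock: 2.1
eef_pos: [528.9, -209.3, 404.8]
eef_rot: [3.141, 0.0, 1.693]
wrist_force: [0.2, -0.8, -0.1]
finger_gap: 93.9
finger_force: 0.0
[ 528.9 -209.3  404.8] [3.141 0.    1.693] 2.1
wrist 38 84 [ 527.  -208.6   38.2] [ 546.7 -197.2   69.9] [ 536.7 -207.6]
wrist 70 159 [ 526.9 -216.2   70. ] [ 546.2 -197.5   84.9] [ 537.1 -209.4]
wrist 85 96 [ 531.  -212.7   85.2] [ 542.5 -201.5  100.3] [ 538.7 -214.9]
top face 358 ((568.861328125, 83.87800598144531), 46.44264221191406)
top handle 29 [549.59166656 -15.44420649 103.16176608] [564.83704708  -3.68526018 123.75693109] [555.9532129   -9.23624069 119.28833793]
```

View pics/w1.png

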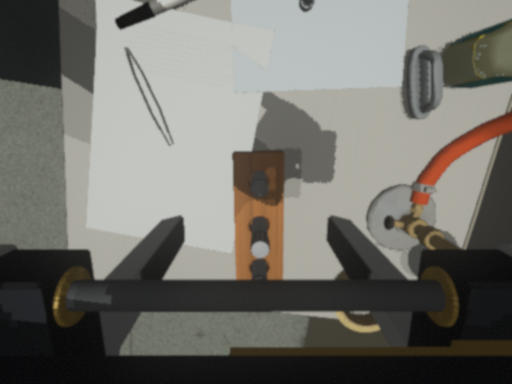

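The cone bit shows at (260,183), and the rack is aligned with the fingers. A valve with a hose stands to the right at (405,215), so I'll check its clearance and get the chuck geometry.

```bash
python3 - <<'E'
import numpy as np
z=np.load("w1.npz")
for k in("P","Pt"):
    P=z[k]
    a=P[(P[:,2]>110)&(P[:,2]<300)&(P[:,0]>560)&(P[:,0]<760)&(P[:,1]>-330)&(P[:,1]<-90)]
    if len(a): print(k,len(a),a.min(0),np.percentile(a,5,0),a.max(0))
    a=P[(P[:,2]>90)&(P[:,0]>450)&(P[:,0]<800)&(P[:,1]>-90)&(P[:,1]<250)]
    if len(a): print(k,"chuck side",len(a),a.min(0),np.percentile(a,5,0),a.max(0))
E
```

```text
P 3450 [ 576.64823147 -235.37341292  110.04116948] [ 577.61710531 -205.46109055  212.4326321 ] [ 738.96215906 -186.27514076  299.96245421]
P chuck side 338 [738.94194866 -57.46573407  90.01341976] [740.7604386  -54.75271977  90.21274835] [756.06079445 -22.49637293  97.24748502]
Pt 109 [ 578.16401168 -304.72656381  110.52210878] [ 722.97384601 -293.32258564  113.46885093] [ 759.91839675 -187.38010906  219.31660352]
Pt chuck side 723 [549.59166656 -89.92683876  90.00421984] [737.0973189  -59.43084515  92.16459541] [799.95095836 247.62442302 254.69850653]
```

```bash
python3 -m creep '{"slide":[[0.35,0.1,-2],[0.35,0.1,-4],[0,0,-4],[0,0,-3.5],[0,0,-2],[0,0,-1.0],[0,0,0],[0,0,0]],"turn":[0,0,0,0,0,0,0,0],"claw":[1,1,1,1,1,1,1,0.6]}' 30
```

```text
clock: 3.2
eef_pos: [534.8, -209.0, 240.6]
eef_rot: [3.14, 0.001, 1.688]
wrist_force: [0.4, -0.0, 0.8]
finger_gap: 87.2
finger_force: 0.0
```

```bash
python3 -m creep '{"slide":[[0,0,0],[0,0,0],[0,0,0],[0,0,0],[0,0,0],[0,0,0],[0,0,0],[0,0,0]],"turn":[0,0,0,0,0,0,0,0],"claw":[0,0,0,0,0,0,0,0]}' 30
```

```text
clock: 4.2
eef_pos: [534.6, -208.8, 239.7]
eef_rot: [-3.141, -0.0, 1.688]
wrist_force: [-1.3, 0.4, 1.4]
finger_gap: 19.4
finger_force: 30.0
```

```bash
python3 -m creep '{"slide":[[0,0,2],[0,0,4],[0,0,5],[0,0,5],[0.5,4,0],[0.5,5,0],[0.5,4,0],[0.5,3,0]],"turn":[0,0,0,0,0,0,0,0],"claw":[0,0,0,0,0,0,0,0]}'
python3 look.py w2
```

```text
clock: 5.2
eef_pos: [554.6, -47.1, 399.5]
eef_rot: [-3.141, -0.0, 1.689]
wrist_force: [-0.4, -0.2, -2.1]
finger_gap: 19.5
finger_force: 30.0
[554.6 -47.1 399.5] [-3.141 -0.     1.689] 5.2
wrist face 4614 ((573.0099487304688, 87.94452667236328), 45.32100296020508)
wrist handle 53838 [490.01423838 -54.34846655 100.54211939] [628.61785221   1.56553399 338.00887172] [555.5424794  -19.92558552 320.60881891]
top face 369 ((570.782470703125, 84.2013168334961), 45.199424743652344)
top handle 2060 [490.04249225 -69.92906891 305.23761361] [644.2169636   19.00242646 529.59795157] [541.7149742  -28.94362079 500.49258997]
```

View pics/w2.png

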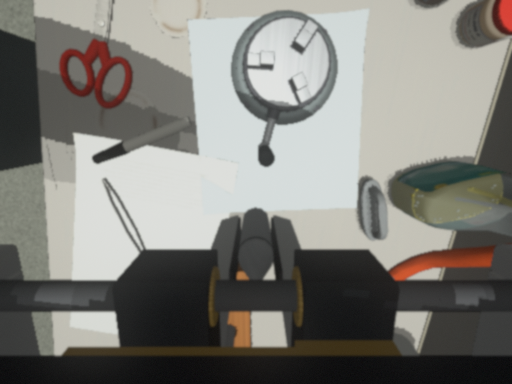

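The picture shows the chuck at (285,65), its handle at (265,155) and the bit held at (258,240). Next I'll refine the chuck centre, the handle and the held bit.

```bash
cat > fit.py <<'E'
import numpy as np,sys
from scipy.optimize import least_squares
z=np.load(sys.argv[1]+".npz")
def edge(Q,c,n=48):
    th=np.arctan2(Q[:,1]-c[1],Q[:,0]-c[0]); r=np.hypot(Q[:,0]-c[0],Q[:,1]-c[1]); b=((th+np.pi)/(2*np.pi)*n).astype(int)
    return np.array([Q[b==i][np.argmax(r[b==i])][:2] for i in range(n) if (b==i).sum()>3])
for k in("P","Pt"):
    P=z[k]
    for h,R in((50,44),(20,64)):
        F=P[(abs(P[:,2]-h)<2.5)&(np.hypot(P[:,0]-571,P[:,1]-87)<R+6)]; 
        if len(F)<50: continue
        E=edge(F,(572,87))
        s=least_squares(lambda c:np.hypot(E[:,0]-c[0],E[:,1]-c[1])-c[2],[572,87,R],loss="soft_l1"); print(k,h,s.x.round(1),F[:,2].mean().round(1))
    J=P[(abs(P[:,2]-74)<2)&(np.hypot(P[:,0]-571,P[:,1]-87)<50)]
    print("jaw tops",len(J)); a=np.degrees(np.arctan2(J[:,1]-87,J[:,0]-572)); print(np.histogram(a,np.arange(-180,181,15)))
    H=P[(P[:,2]>60)&(P[:,2]<124)&(np.hypot(P[:,0]-560,P[:,1]+7)<40)]
    for lo in(60,75,90,105,117):
        q=H[(H[:,2]>lo)&(H[:,2]<lo+15)]
        if len(q)>3: print("handle",lo,len(q),q.min(0).round(1),q.max(0).round(1))
B=z["P"]; 
for lo in range(160,300,10):
    q=B[(B[:,2]>lo)&(B[:,2]<lo+10)&(abs(B[:,0]-554)<14)&(abs(B[:,1]+47)<16)]
    if len(q)>3: print("bit",lo,len(q),q.min(0).round(1),q.max(0).round(1),q.mean(0).round(1))
E
python3 fit.py w2
```

```text
P 50 [572.9  87.6  43.7] 49.6
P 20 [572.8  87.6  58.2] 19.1
jaw tops 547
(array([ 88,  19,   0,   0,   0,   0,   0,  54,  84,  33,   0,   0,   0,
         0,   2,  79, 101,  10,   0,   0,   0,   0,   5,  72]), array([-180, -165, -150, -135, -120, -105,  -90,  -75,  -60,  -45,  -30,
        -15,    0,   15,   30,   45,   60,   75,   90,  105,  120,  135,
        150,  165,  180]))
handle 60 13 [552.6  -3.7  63.3] [566.4   1.5  72.7]
handle 75 17 [552.4  -3.9  76.8] [564.1   1.6  89.7]
handle 90 21 [552.4  -4.4  92.5] [563.4   1.5 104.9]
handle 105 216 [552.3 -14.  106. ] [567.2   1.6 120. ]
handle 117 221 [552.3 -14.  117.1] [567.2   0.9 121.1]
Pt 50 [570.9  83.9  43. ] 49.8
Pt 20 [571.2  84.2  59.3] 19.7
jaw tops 36
(array([7, 3, 0, 0, 0, 0, 1, 8, 4, 0, 0, 0, 0, 0, 1, 4, 4, 2, 0, 0, 0, 0,
       0, 2]), array([-180, -165, -150, -135, -120, -105,  -90,  -75,  -60,  -45,  -30,
        -15,    0,   15,   30,   45,   60,   75,   90,  105,  120,  135,
        150,  165,  180]))
bit 170 96 [545.3 -48.4 170.2] [565.  -37.1 180. ] [554.  -39.6 175.4]
bit 180 113 [545.4 -47.5 180. ] [564.6 -37.1 190. ] [554.3 -39.6 185.1]
bit 190 133 [545.3 -48.5 190. ] [565.6 -32.8 200. ] [554.2 -39.5 195.1]
bit 200 254 [540.  -47.5 200. ] [568.  -31.9 209.9] [554.4 -38.2 205.3]
bit 210 300 [540.  -47.5 210.1] [567.9 -31.9 220. ] [554.6 -37.9 215.2]
bit 220 354 [540.1 -47.4 220. ] [567.8 -32.  230. ] [554.3 -38.  225.4]
bit 230 648 [540.  -53.  230.1] [567.9 -32.  240. ] [554.5 -40.2 235.6]
bit 240 692 [540.1 -52.4 240. ] [568.  -31.9 250. ] [555.  -41.6 245. ]
bit 250 478 [540. -52. 250.] [568.  -31.9 259.9] [554.7 -40.4 254.4]
bit 260 344 [540.  -44.8 260. ] [568.  -31.6 270. ] [554.4 -35.8 265.5]
bit 270 222 [540. -54. 270.] [568.  -31.6 280. ] [555.1 -36.  274.4]
bit 280 141 [543.3 -54.3 280. ] [567.3 -39.2 290. ] [555.1 -48.  285.7]
bit 290 279 [542.4 -54.2 290. ] [567.2 -32.  300. ] [554.8 -42.9 295.3]
```

```bash
python3 -m creep '{"slide":[[0.6,4,0],[0.6,5,0],[0.6,4.5,0],[0,0,-2],[0,0,-3],[0,0,-3],[0,0,0],[0,0,0]],"turn":[0,0,0,0,0,0,0,0],"claw":[0,0,0,0,0,0,0,0]}'
python3 look.py w3 | head -1; python3 - <<'E'
from h import *
p,d=manip.camera("scene"); show(cv2.resize(p[150:310,180:330],None,fx=4,fy=3.75*1,interpolation=2)[:600],"s3.png")
P=pts("scene",d); q=P[(np.hypot(P[:,0]-573,P[:,1]-87)<20)&(P[:,2]>76)&(P[:,2]<150)]
for lo in range(80,150,10):
    a=q[(q[:,2]>lo)&(q[:,2]<lo+10)]
    if len(a)>3: print(lo,len(a),a.min(0).round(1),a.max(0).round(1))
E
```

```text
clock: 6.3
eef_pos: [573.0, 85.8, 320.9]
eef_rot: [3.14, 0.0, 1.687]
wrist_force: [0.0, -0.7, -1.4]
finger_gap: 19.5
finger_force: 30.0
[573.   85.8 320.9] [3.14  0.    1.687] 6.3
90 26 [561.6  77.1  91.2] [574.   91.6  99.6]
100 26 [562.3  75.1 100.7] [573.   91.8 109.6]
110 22 [562.7  75.3 110.1] [577.2  91.4 119.1]
120 34 [554.4  88.5 120.2] [589.6  97.  130. ]
130 42 [554.   87.3 130.7] [590.3  97.7 139.9]
140 36 [555.6  87.6 140.7] [590.1  98.1 149.9]
```

View pics/s3.png

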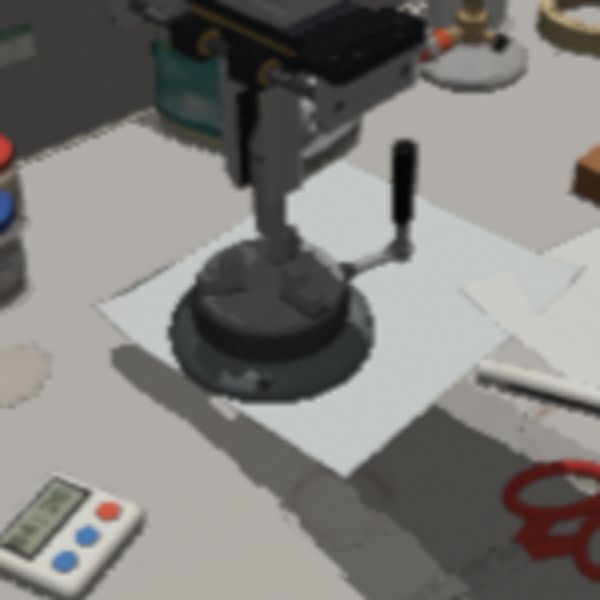

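The bit hangs upright above the chuck face near (285,240), with the handle clear at (403,200). I'll lower it.

```bash
python3 -m creep '{"slide":[[0,0.18,-1.2],[0,0,-1.2],[0,0,-1.0],[0,0,-0.5],[0,0,0],[0,0,0]],"turn":[0,0,0,0,0,0],"claw":[0,0,0,0,0,0]}'
```

```text
clock: 7.2
eef_pos: [572.7, 88.0, 280.8]
eef_rot: [3.141, 0.0, 1.688]
wrist_force: [-0.2, 0.1, -1.7]
finger_gap: 19.3
finger_force: 30.0
```

```bash
python3 -m creep '{"slide":[[0,0,-0.1],[0,0,-0.05],[0,0,0]],"turn":[0,0,0],"claw":[0,0,0]}'
```

```text
clock: 7.58
eef_pos: [572.7, 88.0, 279.6]
eef_rot: [3.141, 0.0, 1.688]
wrist_force: [-2.6, -0.0, 4.3]
finger_gap: 19.5
finger_force: 30.0
```

Contact. Now release it and rise.

```bash
python3 -m creep '{"slide":[[0,0,0],[0,0,0],[0,0,0],[0,0,0],[0,0,3],[0,0,4],[0,0,3],[0,0,0]],"turn":[0,0,0,0,0,0,0,0],"claw":[0.35,0.5,0.6,0.6,0.6,0.6,0.6,0.6]}'
python3 -m creep '{"slide":[[-0.3,-3,0],[-0.3,-4,0],[-0.3,-4,0],[-0.3,-2,0],[0,0,0]],"turn":[0,0,0,0,0],"claw":[0.6,0.6,0.6,0.6,0.6]}'
python3 look.py w4; python3 fit.py w4 | grep -A9 "^P 50" ; python3 - <<'E'
import numpy as np
P=np.load("w4.npz")["P"]
q=P[(np.hypot(P[:,0]-573,P[:,1]-87)<16)]
for lo in range(54,142,8):
    a=q[(q[:,2]>lo)&(q[:,2]<lo+8)]
    if len(a)>3: print(lo,len(a),a.min(0).round(1),a.max(0).round(1))
E
```

```text
clock: 8.57
eef_pos: [572.7, 88.0, 381.3]
eef_rot: [3.138, 0.0, 1.688]
wrist_force: [-0.9, -0.4, -0.1]
finger_gap: 56.1
finger_force: 0.0
clock: 9.2
eef_pos: [560.5, -42.6, 378.5]
eef_rot: [-3.141, -0.0, 1.686]
wrist_force: [-0.2, 0.3, -0.7]
finger_gap: 56.4
finger_force: 0.0
[560.5 -42.6 378.5] [-3.141 -0.     1.686] 9.2
wrist face 4578 ((572.8131713867188, 86.0476303100586), 45.43510437011719)
wrist handle 57529 [490.0858707  -53.80501338 100.23108307] [634.1293202    2.00774006 317.09250552] [561.3330396  -16.84390411 299.54276093]
top face 320 ((569.5653686523438, 84.49700927734375), 46.33633804321289)
top handle 2074 [490.08512361 -69.98563177 289.15459233] [648.50577985  22.51533139 517.84420343] [546.2134754  -26.39048391 481.03192851]
P 50 [572.7  85.8  43.7] 49.7
P 20 [572.8  85.8  58.6] 19.1
jaw tops 566
(array([108,  55,   0,   3,   2,   2,   3,  78, 108,  18,   0,   0,   0,
         0,   2,  62,  67,   1,   0,   0,   0,   0,   0,  57]), array([-180, -165, -150, -135, -120, -105,  -90,  -75,  -60,  -45,  -30,
        -15,    0,   15,   30,   45,   60,   75,   90,  105,  120,  135,
        150,  165,  180]))
handle 60 22 [552.5  -5.3  61.6] [ 5.669e+02 -2.000e-01  7.460e+01]
handle 75 22 [551.9  -6.9  75.1] [ 5.662e+02 -2.000e-01  8.980e+01]
handle 90 30 [552.1  -6.3  91.1] [ 5.664e+02 -3.000e-01  1.046e+02]
54 31 [563.4  76.2  54.1] [581.1  83.7  61.8]
62 25 [563.   76.1  62.2] [578.8  84.8  69.2]
70 38 [563.2  76.2  70.1] [581.7  89.4  78. ]
78 34 [563.   75.9  78.5] [581.7  84.4  85.4]
86 42 [563.1  76.1  86.2] [580.6  85.6  94. ]
94 39 [563.4  76.1  94.1] [578.7  83.3 102. ]
102 49 [562.8  76.1 102. ] [582.9  88.1 109.8]
110 168 [563.1  76.  110.1] [582.6  95.5 118. ]
118 192 [564.8  77.3 118. ] [581.  94. 126.]
126 136 [567.4  79.9 126. ] [578.6  91.1 133.8]
134 80 [569.3  82.7 134.1] [575.7  89.3 140.7]
```

View pics/w4.png

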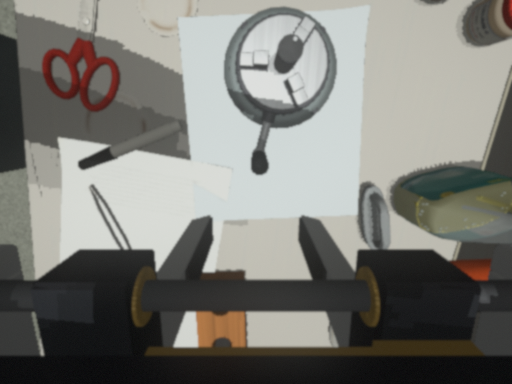

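The bit stands on the chuck centre to within 1 mm, seen at (290,50). The handle is at (260,160), world about (559.5,-8). Next is the handle grasp.

```bash
python3 -m creep '{"slide":[[-0.1,1.7,0],[0,1.75,-2],[0,0,-3],[0,0,-3],[0,0,-2.3],[0,0,0],[0,0,0]],"turn":[-0.13,-0.13,0,0,0,0,0],"claw":[0.6,0.6,0.6,0.6,0.6,0.6,0.6]}' 
python3 -m creep '{"slide":[[0,0,0],[0,0,0],[0,0,0],[0,0,0],[0,0,0],[0,0,0]],"turn":[0,0,0,0,0,0],"claw":[0,0,0,0,0,0]}' 25
```

```text
clock: 10.18
eef_pos: [559.9, -6.8, 277.1]
eef_rot: [3.14, -0.0, 1.429]
wrist_force: [0.3, 0.2, 0.8]
finger_gap: 56.1
finger_force: 0.0
clock: 10.92
eef_pos: [559.7, -7.5, 276.2]
eef_rot: [3.141, 0.0, 1.428]
wrist_force: [0.4, -1.2, 1.1]
finger_gap: 15.8
finger_force: 25.0
```

```bash
python3 -m creep '{"slide":[[-0.93,0.18,0],[-0.91,0.27,0],[-0.88,0.36,0],[-0.84,0.45,0],[-0.79,0.53,0],[-0.73,0.60,0],[0,0,0]],"turn":[-0.1,-0.1,-0.1,-0.1,-0.1,-0.1,0],"claw":[0,0,0,0,0,0,0]}'
python3 -c "
from h import *
s=manip.read_state();p=s['eef_pos'];print(np.hypot(p[0]-572.8,p[1]-86.5),np.arctan2(572.8-p[0],86.5-p[1]))"
```

```text
clock: 11.8
eef_pos: [508.8, 17.1, 276.2]
eef_rot: [-3.142, -0.001, 0.826]
wrist_force: [2.9, 6.1, -2.1]
finger_gap: 15.7
finger_force: 25.0
94.46418721264467 0.7450693927527824
```

```bash
python3 -m creep '{"slide":[[-0.62,0.72,0],[-0.58,0.74,0],[0,0,0]],"turn":[-0.1,-0.1,0],"claw":[0,0,0]}'
python3 -m creep '{"slide":[[-0.27,0.38,0],[0,0,0]],"turn":[-0.05,0],"claw":[0,0]}'
python3 -m creep '{"slide":[[-0.25,0.41,0],[0,0,0]],"turn":[-0.05,0],"claw":[0,0]}'
```

```text
clock: 12.18
eef_pos: [496.8, 31.3, 276.2]
eef_rot: [3.141, -0.001, 0.627]
wrist_force: [4.5, 1.3, -2.2]
finger_gap: 15.7
finger_force: 25.0
clock: 12.42
eef_pos: [494.6, 34.5, 276.2]
eef_rot: [3.14, -0.001, 0.578]
wrist_force: [8.0, -4.0, -5.2]
finger_gap: 15.7
finger_force: 25.0
clock: 12.68
eef_pos: [492.4, 37.9, 276.3]
eef_rot: [3.138, -0.002, 0.528]
wrist_force: [13.5, -11.9, -8.8]
finger_gap: 15.6
finger_force: 25.0
```

About 17 N tangential: the jaws are tight. Let go and rise.

```bash
python3 -m creep '{"slide":[[0,0,0],[0,0,0],[0,0,0],[0,0,0],[0,0,0],[0,0,3],[0,0,4],[0,0,4]],"turn":[0,0,0,0,0,0,0,0],"claw":[0,0,0.3,0.5,0.5,0.5,0.5,0.5]}'
python3 -m creep '{"slide":[[-2,-4,0],[-2,-5,0],[-2,-5,0],[0,0,0]],"turn":[0,0,0,0],"claw":[0.5,0.5,0.5,0.5]}'
python3 look.py w5 >/dev/null; python3 - <<'E'
from h import *
p,d=manip.camera("scene"); show(cv2.resize(p[130:310,180:400],None,fx=3,fy=3,interpolation=2),"s5.png")
z=np.load("w5.npz")
for nm,P in(("wrist",z["P"]),("top",z["Pt"]),("scene",pts("scene",d))):
    H=P[(P[:,2]>100)&(P[:,2]<125)&(np.hypot(P[:,0]-492,P[:,1]-38)<20)]
    q=P[(np.hypot(P[:,0]-572.8,P[:,1]-86)<15)&(P[:,2]>76)]
    if len(H): print(nm,"handle",H.min(0).round(1),H.max(0).round(1))
    for lo in(78,95,112,128):
        a=q[(q[:,2]>lo)&(q[:,2]<lo+15)]
        if len(a)>3: print(lo,len(a),a.min(0).round(1),a.max(0).round(1))
E
```

```text
clock: 13.68
eef_pos: [491.4, 39.0, 387.3]
eef_rot: [-3.141, 0.001, 0.528]
wrist_force: [0.9, -0.3, -0.9]
finger_gap: 46.8
finger_force: 0.0
clock: 14.18
eef_pos: [430.6, -103.2, 386.2]
eef_rot: [-3.142, 0.0, 0.524]
wrist_force: [-0.1, -0.4, 0.4]
finger_gap: 46.8
finger_force: 0.0
wrist handle [487.2  24.1 100.1] [503.   39.4 121.1]
top handle [485.5  24.4 104.7] [499.9  36.2 124.2]
78 7 [561.3  73.   78. ] [577.6  91.   89.8]
95 6 [560.6  76.1  97.4] [565.8  92.4 109.9]
112 27 [561.8  74.9 112.2] [577.7  92.1 126.4]
128 11 [566.5  79.9 128.4] [575.8  88.2 137.7]
scene handle [485.3  22.6 100. ] [500.   37.8 120.9]
78 45 [560.9  77.2  78.1] [576.3  94.4  93. ]
95 46 [560.5  73.9  95.2] [575.5  93.8 110. ]
112 47 [562.   77.3 112.1] [576.4  92.3 126.2]
128 17 [565.7  80.6 128.1] [573.6  87.1 138. ]
```

View pics/s5.png

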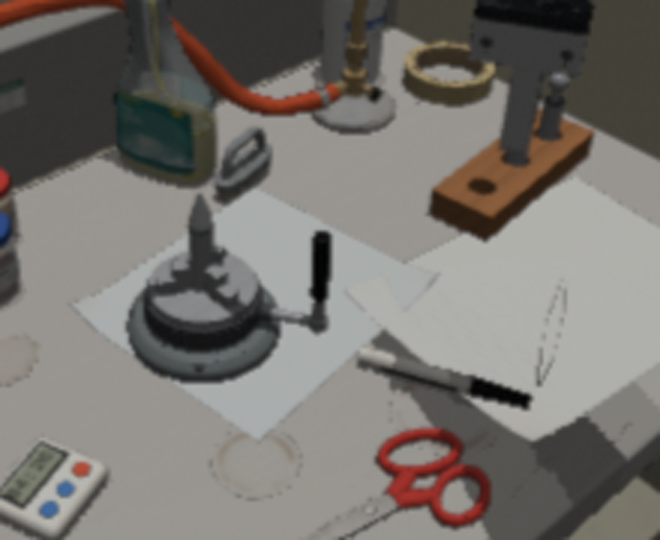

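The bit stands upright in the jaws at (200,230), the handle is at (320,265), and the other two bits are in the rack. The handle seems to have sprung back by about 5 mm, so I'll regrip it and feel whether the clamp holds.

```bash
python3 -m creep '{"slide":[[2,4.5,0],[2,4.5,0],[2.35,4.5,-1],[0,0,-4],[0,0,-4],[0,0,-2],[0,0,0],[0,0,0]],"turn":[0.08,0,0,0,0,0,0,0],"claw":[0.5,0.5,0.5,0.5,0.5,0.5,0.5,0.5]}'
python3 -m creep '{"slide":[[0,0,0],[0,0,0],[0,0,0],[0,0,0],[0,0,0],[0,0,0]],"turn":[0,0,0,0,0,0],"claw":[0,0,0,0,0,0]}' 45
python3 -m creep '{"slide":[[-0.11,0.17,0],[0,0,0]],"turn":[-0.02,0],"claw":[0,0]}'
python3 -m creep '{"slide":[[-0.11,0.17,0],[0,0,0]],"turn":[-0.02,0],"claw":[0,0]}'
```

```text
clock: 15.32
eef_pos: [495.4, 34.6, 277.0]
eef_rot: [3.141, -0.001, 0.609]
wrist_force: [-0.7, -0.2, 0.0]
finger_gap: 46.9
finger_force: 0.0
clock: 16.08
eef_pos: [495.4, 33.4, 276.5]
eef_rot: [3.14, -0.0, 0.608]
wrist_force: [1.2, -6.0, -0.9]
finger_gap: 15.4
finger_force: 45.0
clock: 16.32
eef_pos: [494.5, 34.8, 276.5]
eef_rot: [3.139, -0.001, 0.587]
wrist_force: [5.9, -12.0, -3.3]
finger_gap: 15.6
finger_force: 45.0
clock: 16.58
eef_pos: [493.5, 36.3, 276.5]
eef_rot: [3.138, -0.001, 0.567]
wrist_force: [7.2, -14.0, -2.9]
finger_gap: 15.6
finger_force: 45.0
```

Force rises at once, so the clamp held. One more small push for margin, then release.

```bash
python3 -m creep '{"slide":[[-0.11,0.17,0],[-0.05,0.1,0],[0,0,0]],"turn":[-0.02,0,0],"claw":[0,0,0]}'
python3 -m creep '{"slide":[[0,0,0],[0,0,0],[0,0,0],[0,0,0],[0,0,3],[0,0,4],[0,0,4],[0,0,0]],"turn":[0,0,0,0,0,0,0,0],"claw":[0.3,0.5,0.5,0.5,0.5,0.5,0.5,0.5]}'
python3 -m creep '{"slide":[[-2,-4,0],[-2,-5,0],[-2,-5,0],[0,0,0]],"turn":[0,0,0,0],"claw":[0.5,0.5,0.5,0.5]}'
python3 look.py w6 >/dev/null; python3 - <<'E'
from h import *
P=np.load("w6.npz")["P"]
H=P[(P[:,2]>100)&(P[:,2]<125)&(np.hypot(P[:,0]-492,P[:,1]-38)<20)]; print(H.min(0),H.max(0))
p,d=manip.camera("scene"); show(cv2.resize(p[180:300,210:310],None,fx=5,fy=5,interpolation=2),"s6.png")
E
```

```text
clock: 16.95
eef_pos: [492.2, 38.5, 276.5]
eef_rot: [3.137, -0.001, 0.547]
wrist_force: [11.6, -19.4, -6.4]
finger_gap: 15.8
finger_force: 45.0
clock: 17.95
eef_pos: [491.4, 40.1, 388.8]
eef_rot: [3.139, -0.004, 0.548]
wrist_force: [0.5, -0.5, -0.5]
finger_gap: 47.1
finger_force: 0.0
clock: 18.45
eef_pos: [430.3, -102.1, 385.2]
eef_rot: [-3.141, 0.001, 0.544]
wrist_force: [-0.2, -0.6, 0.4]
finger_gap: 46.9
finger_force: 0.0
[487.26289666  24.0055829  100.1219248 ] [502.85379064  39.28959871 121.87148988]
```

View pics/s6.png

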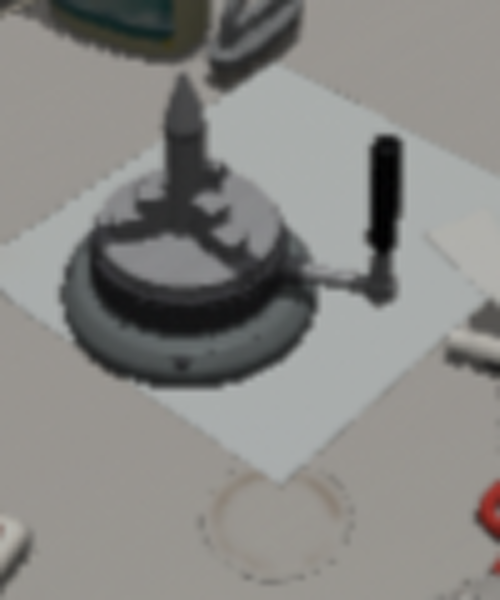

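The bit is clamped upright at (185,180) and the handle at (385,190) is free. It came back to the same place after a harder push, so the clamp is held by friction. Handing in.

```bash
python3 -c "
from cell import manip
print(manip.sign_off())"
```

```text
the job is handed in; nothing more can be done
None
```

The cone bit stands point up, centred in the chuck with the jaws tightened to about 22 N on the handle and the handle let go; the other two bits are in the rack, nothing around was seen to move, and I handed the job in at about 18.6 s (no verdict was returned).

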